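# Hold a dropper bottle at the mark of a spring-return inspection slide

### The job

Take the amber dropper bottle that stands alone on the open table and set it upright in the black cup of the inspection slide's blue carriage while the carriage is fully home, and let go of it. Then pull the carriage out by its black crossbar until its pointer stands within the width of the red marker, and finish while still holding the crossbar there, for the spring would draw the carriage back. Do not tip the bottle over, do not shift the red marker, and leave the other things on the table where they are.

Things in the scene. Friction and masses are not known exactly. Their poses are not given: they have to be found in the camera images.
- dropper: the dropper bottle that stands alone on the open front half of the table (others at the back, under the carousel, are fixed): amber glass, black rubber teat, round, 92 mm tall; body 29 mm across up to 48 mm, neck and black cap 19 mm across from 48 to 69 mm (best grasped here, clear of the teat), teat 12 mm across above; 30 to 65 g. Origin: centre of its underside; z up along the bottle
- fixture: inspection slide, fixed: grey base 310 (x) by 160 (y) by 12 mm, two rails, spring housing at the far end (+x, 68 mm high), black light panel at its left (x -82 to 42, y 77 to 89 mm, 110 mm high). Origin: on the table, on the centre line of the slide; x points along the slide away from the robot, z up; the carriage pulls out along -x, towards the robot. Turned by up to 20 degrees
- shuttle (a joint): travel of the blue carriage, in m: 0 when fully home (held there by its spring), growing as it is pulled out along the fixture's -x, stop at 0.125. The spring pulls back with 3 N at home and 60 N/m more (about 9 N at 0.1)
- marker (a joint): place of the red marker on its scale, in m, 0.06 to 0.10, set anew each time; the pointer stands at the middle of the marker when joint shuttle equals this value
- handle (a point): middle of the carriage's black crossbar: round bar 13 mm thick, 72 mm long, along the fixture's y, its centre 85 mm above the table, on two 10 mm posts 30 mm either side of this point; 46 mm free under the bar. With the carriage home it is at fixture x -35 mm, always 100 mm before the centre of the cup. Axes as the fixture's; moves with the carriage
- cup_floor (a point): centre of the inner floor of the black cup on the carriage, 35 mm above the table; the cup is 44 mm across outside, 36 mm inside, its rim 19 mm above this floor. It moves with the carriage
- pointer (a point): tip of the carriage's pointer, a thin black line 2 mm wide on a white tab at the carriage's right (-y) side, beside the cup; moves with the carriage
- mark (a point): middle of the inner edge of the red marker clip, a block 10 mm wide (along the fixture's x), 12 mm by 12 mm, on the white scale at the base's right (-y) border. The clip slides stiffly: do not push it. Site axes as the fixture's
- vial_bundle: ten small vials in a yellow band, 103x71x46 mm; not to be disturbed; origin at the centre of its underside
- nasal_spray_a: slim white nasal spray, 30x30x113 mm; not to be disturbed; origin at the centre of its underside
- nasal_spray_b: slim white nasal spray, 30x30x118 mm; not to be disturbed; origin at the centre of its underside
- cylinder: glass measuring cylinder on a blue foot, 75x75x232 mm; not to be disturbed; origin at the centre of its underside
- tweezers: steel tweezers lying flat, 14x134x9 mm; not to be disturbed; origin at the centre of its underside

How it is judged (in metres and radians):
On the way:
1. the bottle stands upright in the cup, let go, with the carriage home (within 8 mm) (horizontal distance between dropper and cup_floor below 0.006 m and z of dropper in the frame of cup_floor between -0.005 and 0.005 m and angle between dropper's own z axis and vertical below 0.15 rad and value of joint shuttle below 0.008 m and contact force between the fingers and dropper below 0.1 N), for 0.2 s.
At the end, for the whole second after the job is handed in: fingers still hold the carriage (over 2 N), at rest, its pointer within 5 mm of the middle of the red marker (inside its 10 mm width); the bottle stands upright (within 0.15 rad) on the cup's floor, within 6 mm of its centre, at rest, untouched by the robot (x of pointer in the frame of mark between -0.005 and 0.005 m and value of joint shuttle above 0.05 m and velocity of joint shuttle between -0.01 and 0.01 m/s and contact force between the fingers and shuttle above 2 N and horizontal distance between dropper and cup_floor below 0.006 m and z of dropper in the frame of cup_floor between -0.005 and 0.005 m and angle between dropper's own z axis and vertical below 0.15 rad and contact force between each of the arm, the fingers and dropper below 0.1 N and linear speed of dropper below 0.02 m/s); the arm keeps its last pose, push and grip.
It fails at once if the red marker is shifted by more than 4 mm (distance of mark from where it was at the start of the episode above 0.004 m).
It fails at once if the dropper bottle is tipped over (tilted by more than 60 degrees) (angle between dropper's own z axis and vertical above 1.05 rad).
It fails at once if one of the other things on the table is moved by more than 30 mm (distance of any of vial_bundle, nasal_spray_a, nasal_spray_b, cylinder, tweezers from where it was at the start of the episode above 0.03 m).
It also fails if it takes over 58 s, if anything falls off the work surface, if the arm or the gripper's body presses on something with over 40 N, if the wrist force passes 120 N, or if a joint passes its speed limit or range.

### The arm

A 6-joint arm with a two-finger parallel gripper is mounted at the origin on a cart in front of the work surface, level with it; the furniture and walls round the work are solid. World frame = base frame: x ahead of the robot, y to its left, z up, the work surface at z = 0. Lengths are in mm, angles in rad, forces in N, time in s.
With the tool pointing down it reaches from about 350 to 975 mm from the base axis. Payload 7.1 kg.
Tool frame: the origin (TCP) lies between the finger pads; the fingertips stand 8 mm ahead of it and the grasp point (between the pads) lies 11 mm behind it; x points along the fingers, y is the direction in which the jaws open and shut, and the axes are right-handed (so a half turn about x gives the same grasp; the last joint's range is limited). The gripper opens to 88 mm and grips with 3 to 60 N. Pads are 20 mm wide; open, the fingers measure 115 mm over their backs; the gripper's body (75 mm by 178 mm) begins 61 mm behind the grasp point.
Start: joints at [1.142, 0.423, 1.63, -0, 1.089, -0.019], TCP at [248.984, 573.247, 230.675] pointing down, gripper open.
Joint ranges: [-3, 3], [-0.9, 2.11], [0.09, 2.58], [-1.31, 4.45], [0.11, 2.69], [-2.54, 2.54]. Speed limits (rad/s): [2.39, 2.39, 3.01, 3.14, 3.14, 3.14].

### API

Orientations are given as a rotation vector (axis times angle).
In Python, from workcell import ctrl gives the robot as it stands.
- The arm moves only by the tool apply_moves, never from a script. Its argument "increments" is a list of rows, each an object with "gripper": the opening in per cent of the stroke, from 0 (shut) to 100 (fully open); "delta_pos": the shift along the tool's x, y, z in cm, a list of three; "dr": the turn, a rotation vector about the tool's x, y, z in rad, a list of three. In form: [{"gripper": gripper, "delta_pos": [dx, dy, dz], "dr": [ax, ay, az]}, ...]. A call has exactly 5 rows; each row shifts and turns the commanded pose from where the row before left it, along the tool's axes as they then stand; what a row does not reach is not made up. A row lasts 1/12 s, in which the tool goes at most 41.7 mm and 7.16 degrees, less where a joint would pass 70% of its speed; a pose out of reach is approached as far as the arm can. A call with a gripper value outside its range is refused whole. The fingers move at their own pace and stop on an object; the grip force is fixed at half the most. Time passes only in rows, so rows that do not move let the fingers close, or fill a call up. It gives the time, the measured TCP pose, the force and the opening at its end, in the units of the state.
- ctrl.get_obs(): the state, without advancing time (a new reading comes with each control period).
- ctrl.get_image(name): name is "scene" or "top" or "wrist"; returns a dict with "img" (420x560x3 uint8, red, green, blue), "range_z" (420x560 float32, mm along the optical axis (not along the pixel's ray), 0 where there is no reading), "mtx" (3x3 intrinsics, pixels), "rvec" (rotation vector, rad) and "tvec" (3), from world to camera coordinates, as OpenCV has them. Camera axes: x right, y down, z forward; pixel columns grow to the right and rows downward; lengths in mm; the calibration is good to about 2 mm. A picture is of the moment at which its call begins.
- ctrl.close_job(): hands the job in, once; it reports no verdict.
The state is a dict: "t": time; "qpos": joint angles; "qvel": joint speeds; "joint_torque": joint torques, N m; "ee_pos": TCP position; "orientation": TCP orientation; "ft_force": force on the tool from outside, world axes, zero at the start; "moment": the same for the moment, N m; "width": finger opening in mm.
Only numpy, scipy, OpenCV 4.12 (cv2) and the standard library are available. Lean on these libraries where they do the work, as an engineer would, in place of code of your own. Each camera call takes 0.05 s, during which the arm holds its last target. There are 200 camera calls.

## Working session

There is one attempt and no reset: what is moved stays moved. The work goes in short steps, Python scripts to look and compute and a tool call to move; the robot and the scene stay as the last step left them, time stands still between calls to the robot, and variables do not carry over. Pictures are saved under pics/ and viewed, about 8 in all and at most 12, crops included, and the job is handed in when it is done.

Besides the shell and the picture viewer there is one more tool, called after "Emit:" by a JSON object that holds its "name" and its "arguments", one argument or row to a line. apply_moves: Moves the arm, as the interface text tells. Its arguments: {"type":"object","properties":{"increments":{"type":"array","items":{"type":"object","properties":{"gripper":{"type":"number"},"delta_pos":{"type":"array","items":{"type":"number"}},"dr":{"type":"array","items":{"type":"number"}}}}}},"required":["increments"]}

```bash
mkdir -p pics; cat > h.py <<'E'
import numpy as np,cv2
from workcell import ctrl
def cam(n,save=None):
    d=ctrl.get_image(n); d['R']=cv2.Rodrigues(np.array(d['rvec'],float))[0]; d['t']=np.array(d['tvec'],float).ravel()
    d['mtx']=np.array(d['mtx'],float)
    if save: cv2.imwrite('pics/'+save+'.png',d['img'][...,::-1])
    return d
def ray(d,u,v):
    r=d['R'].T@np.linalg.inv(d['mtx'])@np.array([u,v,1.]); return -d['R'].T@d['t'],r
def onz(d,u,v,z):
    c,r=ray(d,u,v); return c+r*(z-c[2])/r[2]
def pts(d):
    z=d['range_z']; v,u=np.mgrid[:z.shape[0],:z.shape[1]]
    p=np.stack([u*z,v*z,z],-1)@np.linalg.inv(d['mtx']).T
    return (p-d['t'])@d['R']
def proj(d,P):
    q=d['mtx']@(d['R']@np.array(P,float)+d['t']); return q[:2]/q[2]
E
python3 - <<'E'
from h import *
o=ctrl.get_obs();print({k:np.round(v,3) for k,v in o.items()})
a=cam('scene','s0');b=cam('top','t0')
for d in(a,b):print(-d['R'].T@d['t'],d['mtx'][0,0])
np.savez('/tmp/t0.npz',img=b['img'],z=b['range_z'])
E
```

```text
{'t': np.float64(0.0), 'qpos': array([ 1.142,  0.424,  1.631,  0.   ,  1.089, -0.019]), 'qvel': array([ 0.001,  0.003, -0.   ,  0.   ,  0.   ,  0.002]), 'joint_torque': array([ 1.0000e-03, -5.4463e+01, -2.7367e+01,  6.4000e-02,  2.3000e-02,
       -0.0000e+00]), 'ee_pos': array([248.763, 572.762, 229.907]), 'orientation': array([ 0.32 ,  1.547, -0.323]), 'ft_force': array([-0.108,  0.066, -0.264]), 'moment': array([-0.09 , -0.   , -0.014]), 'width': np.float64(87.417)}
[-200.65463622 -676.43969278  521.42716185] 381.4721222040686
[ 450.67829044 -223.52608478 1052.42660849] 457.340211715921
```

View pics/s0.png

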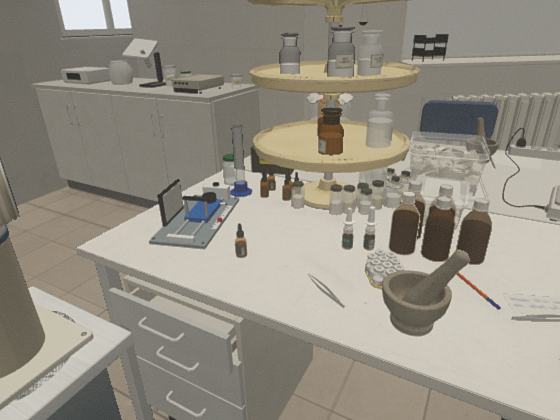

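View pics/t0.png

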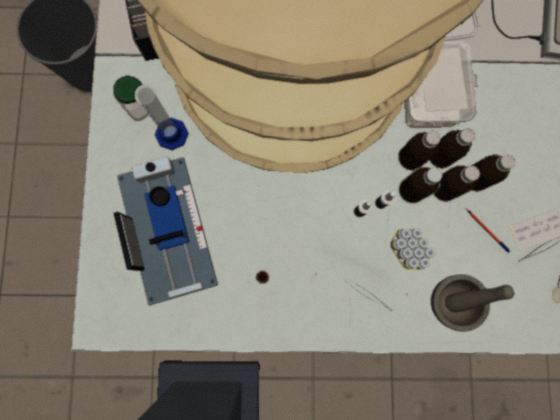

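The scene view shows the slide at about (200,215) and the lone bottle at (240,242). In the top view the bottle's teat is at (262,277), the cup at (160,196), the crossbar at (168,238) and the red clip at (200,229).

```bash
python3 - <<'E'
from h import *
d=cam('top');P=pts(d);img=d['img'];hsv=cv2.cvtColor(img,cv2.COLOR_RGB2HSV)
b=onz(d,262,277,92);print('bottle by ray',b)
w=P[262:292,248:278].reshape(-1,3);w=w[(w[:,2]>20)&(w[:,2]<120)];print('bottle pts',w.min(0),w.max(0),np.median(w[w[:,2]>80],0))
# blue carriage
m=cv2.inRange(hsv,(100,120,60),(125,255,255));m[:165]=0;m[:,:120]=0;m[:,230:]=0
u=np.argwhere(m)[:,::-1];print('blue',len(u),cv2.minAreaRect(u.astype(np.float32)),np.median(P[m>0],0))
r=cv2.inRange(hsv,(0,150,80),(8,255,255))|cv2.inRange(hsv,(172,150,80),(180,255,255));r[:,:180]=0;r[:,215:]=0;r[:180]=0;r[260:]=0
u=np.argwhere(r)[:,::-1];print('red',len(u),u.mean(0),np.median(P[r>0],0))
# bar: height 80-95 ; panel height 100-115
roi=np.zeros(m.shape,bool);roi[160:310,112:225]=1
for n,lo,hi in(('bar',82,97),('panel',104,116),('rim',49,60),('base',9,15)):
    k=roi&(P[...,2]>lo)&(P[...,2]<hi);q=P[k]
    (c,s,a)=cv2.minAreaRect(q[:,:2].astype(np.float32));print(n,len(q),q.mean(0),c,s,a)
g=cv2.resize(img[150:310,100:290],None,fx=4,fy=3.75,interpolation=cv2.INTER_CUBIC)
cv2.imwrite('pics/c1.png',g[...,::-1])
E
```

```text
bottle by ray [ 463.79655158 -202.14311072   92.        ]
bottle pts [ 451.48841936 -214.23484799   21.70142104] [ 479.63039425 -188.01177807   94.21217995] [ 465.80989937 -201.02139032   90.37912288]
blue 1366 ((166.10177612304688, 217.4734649658203), (59.024662017822266, 31.763093948364258), 75.3791275024414) [590.51829958  11.57744482  32.73814296]
red 13 [199.30769231 228.        ] [572.26586929 -57.06660201  25.68372905]
bar 318 [541.25553204  28.37654093  90.12506901] (550.8349609375, 26.451866149902344) (121.4074935913086, 115.82103729248047) 15.049059867858887
panel 418 [534.37904     84.07521918 109.60950363] (535.7991333007812, 84.69306182861328) (123.08898162841797, 14.891647338867188) 17.230331420898438
rim 572 [663.20377338  49.17923367  56.11480855] (603.0732421875, 40.963600158691406) (232.6865997314453, 116.7132797241211) 13.848199844360352
base 4937 [553.17765547  16.92661945  12.51619454] (576.5639038085938, 0.8032989501953125) (308.9069519042969, 203.18849182128906) 16.42069435119629
```

View pics/c1.png

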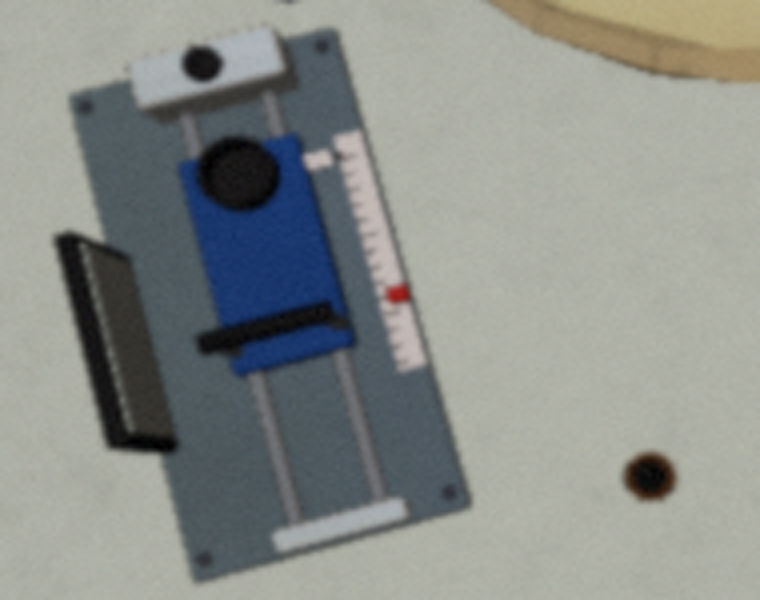

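```bash
cat >> h.py <<'E'
F=None
E
python3 - <<'E'
from h import *
d=cam('top')
f=lambda u,v,z:onz(d,100+(u+.5)/4-.5,150+(v+.5)/3.75-.5,z)
C=np.array([f(u,v,12) for u,v in((72,97),(335,30),(470,505),(197,580))])
ax=(C[0]+C[1]-C[2]-C[3])/2;print('sizes',np.linalg.norm(C[0]-C[3]),np.linalg.norm(C[1]-C[2]),np.linalg.norm(C[0]-C[1]),np.linalg.norm(C[2]-C[3]))
yaw=np.arctan2(ax[1],ax[0]);print('yaw',yaw,'centre',C.mean(0))
e=ax/np.linalg.norm(ax);n=np.array([-e[1],e[0],0])
cup=f(238,174,54);bar=(f(203,341,85)+f(337,313,85))/2
w=f(203,341,85)-f(337,313,85);print('bar len',np.linalg.norm(w),'yaw from bar',np.arctan2(-w[0],w[1]))
print('cup',cup,'bar',bar,'diff in fix',(cup-bar)@e,(cup-bar)@n)
o=C.mean(0)
for nm,p in(('cup',cup),('bar',bar),('red',f(398,293,24)),('ptr',f(333,157,22))):print(nm,(p-o)@e,(p-o)@n)
E
```

```text
sizes 304.86485933088386 304.5149930450352 156.51189529912796 156.37323045610034
yaw 0.29452482270189656 centre [570.69408076  18.8595025   12.        ]
bar len 71.65692751576529 yaw from bar 0.2353268020718181
cup [638.96532595  29.12160598  54.        ] bar [ 5.45678809e+02 -2.53985420e-01  8.50000000e+01] diff in fix 97.79691555935429 1.0309917770744106
cup 68.31043456872986 -9.997910558999342
bar -29.486480990624433 -11.028902336073754
red -19.73539077112425 -73.24143271951347
ptr 71.7323876648728 -58.50724936592429
```

```bash
cat >> h.py <<'E'
def go(target=None,yaw=None):
    "print the needed shift (cm, tool axes) and turn; tool x down, tool y at world angle yaw"
    o=ctrl.get_obs();R=cv2.Rodrigues(np.array(o['orientation'],float))[0];p=np.array(o['ee_pos'])
    print('t',round(float(o['t']),2),'p',p.round(1),'F',np.round(o['ft_force'],1),'w',round(float(o['width']),1),'tilt',np.round(R[:,0],3),'yaw_y',round(float(np.arctan2(R[1,1],R[0,1])),3))
    if target is not None: print('shift cm',(R.T@(np.array(target)-p)/10).round(2))
    if yaw is not None:
        y=np.array([np.cos(yaw),np.sin(yaw),0]);x=np.array([0,0,-1.]);D=np.stack([x,y,np.cross(x,y)],1)
        print('turn',cv2.Rodrigues(R.T@D)[0].ravel().round(3)); 
        if target is not None: print('shift after turn cm',(D.T@(np.array(target)-p)/10).round(2))
E
python3 - <<'E'
from h import *
go([465,-201.5,200],0.294);go([465,-201.5,200],0.294-np.pi);go(None,0.294-np.pi/2);go(None,0.294+np.pi/2)
a=cam('top');P=pts(a).reshape(-1,3)
k=(P[:,2]>140)&(P[:,2]<800)&(P[:,0]>450)&(P[:,0]<950)&(np.abs(P[:,1])<350);q=P[k]
for lo,hi in((140,250),(250,400),(400,600),(600,800)):
    s=q[(q[:,2]>=lo)&(q[:,2]<hi)]
    if len(s): print(lo,len(s),'min dist to cup xy',np.sort(np.hypot(s[:,0]-639,s[:,1]-28.5))[:50:10].round(),s.min(0).round(),s.max(0).round())
E
```

```text
t 0.2 p [248.9 573.  230.2] F [0.6 0.5 0.8] w 88.0 tilt [-0.    -0.001 -1.   ] yaw_y 1.161
shift cm [  3.08 -62.42  50.68]
turn [0.867 0.    0.001]
shift after turn cm [ 3.02 -1.76 80.39]
t 0.2 p [248.9 573.  230.2] F [0.6 0.5 0.8] w 88.0 tilt [-0.    -0.001 -1.   ] yaw_y 1.161
shift cm [  3.08 -62.42  50.68]
turn [-2.275e+00 -1.000e-03  0.000e+00]
shift after turn cm [  3.02   1.76 -80.39]
t 0.2 p [248.9 573.  230.2] F [0.6 0.5 0.8] w 88.0 tilt [-0.    -0.001 -1.   ] yaw_y 1.161
turn [2.438e+00 1.000e-03 0.000e+00]
t 0.2 p [248.9 573.  230.2] F [0.6 0.5 0.8] w 88.0 tilt [-0.    -0.001 -1.   ] yaw_y 1.161
turn [-0.704 -0.     0.001]
140 5338 min dist to cup xy [143. 144. 144. 144. 144.] [ 661. -350.  141.] [845.  40. 236.]
250 8198 min dist to cup xy [149. 154. 162. 164. 165.] [ 662. -350.  373.] [846. -38. 400.]
400 4735 min dist to cup xy [149. 150. 150. 151. 151.] [ 662. -350.  400.] [861. -22. 600.]
600 14809 min dist to cup xy [148. 149. 149. 149. 150.] [ 661. -350.  600.] [756. -76. 617.]
```

Emit:
{"name": "apply_moves", "arguments": {
  "increments": [
    {"gripper": 100,"delta_pos": [0,0,0],"dr": [0.124,0,0]},
    {"gripper": 100,"delta_pos": [0,0,0],"dr": [0.124,0,0]},
    {"gripper": 100,"delta_pos": [0,0,0],"dr": [0.124,0,0]},
    {"gripper": 100,"delta_pos": [0,0,0],"dr": [0.124,0,0]},
    {"gripper": 100,"delta_pos": [0,0,0],"dr": [0.124,0,0]}
  ]
}}

```text
t: 0.67
ee_pos: [248.9, 573.1, 230.5]
orientation: [0.807, 1.416, -0.807]
ft_force: [-0.3, 0.4, -0.1]
width: 87.8
```

Emit:
{"name": "apply_moves", "arguments": {
  "increments": [
    {"gripper": 100,"delta_pos": [0,0,0],"dr": [0.124,0,0]},
    {"gripper": 100,"delta_pos": [0,0,0],"dr": [0.123,0,0]},
    {"gripper": 100,"delta_pos": [0,0,3],"dr": [0,0,0]},
    {"gripper": 100,"delta_pos": [0,0,4],"dr": [0,0,0]},
    {"gripper": 100,"delta_pos": [0,0,4],"dr": [0,0,0]}
  ]
}}

```text
t: 1.08
ee_pos: [280.7, 467.1, 230.3]
orientation: [0.988, 1.335, -0.989]
ft_force: [0.8, -0.9, 0.2]
width: 87.7
```

Emit:
{"name": "apply_moves", "arguments": {
  "increments": [
    {"gripper": 100,"delta_pos": [0,0,4],"dr": [0,0,0]},
    {"gripper": 100,"delta_pos": [0,0,4],"dr": [0,0,0]},
    {"gripper": 100,"delta_pos": [0,0,4],"dr": [0,0,0]},
    {"gripper": 100,"delta_pos": [0,0,4],"dr": [0,0,0]},
    {"gripper": 100,"delta_pos": [0,0,4],"dr": [0,0,0]}
  ]
}}

```text
t: 1.5
ee_pos: [338.8, 274.8, 230.8]
orientation: [0.99, 1.334, -0.989]
ft_force: [0.7, -0.5, 0.8]
width: 87.7
```

Emit:
{"name": "apply_moves", "arguments": {
  "increments": [
    {"gripper": 100,"delta_pos": [0,0,4],"dr": [0,0,0]},
    {"gripper": 100,"delta_pos": [0,0,4],"dr": [0,0,0]},
    {"gripper": 100,"delta_pos": [0,0,4],"dr": [0,0,0]},
    {"gripper": 100,"delta_pos": [0,0,4],"dr": [0,0,0]},
    {"gripper": 100,"delta_pos": [0,0,4],"dr": [0,0,0]}
  ]
}}

```text
t: 1.92
ee_pos: [396.9, 83.3, 231.0]
orientation: [0.99, 1.334, -0.989]
ft_force: [0.5, 0.7, -0.6]
width: 87.6
```

```bash
python3 - <<'E'
from h import *
go([465,-201.5,200],0.294)
E
```

```text
t 1.92 p [396.9  83.3 231. ] F [ 0.5  0.7 -0.6] w 87.6 tilt [ 0.001  0.    -1.   ] yaw_y 0.294
shift cm [ 3.1  -1.75 29.23]
turn [ 0.     0.    -0.001]
shift after turn cm [ 3.1  -1.74 29.23]
```

Emit:
{"name": "apply_moves", "arguments": {
  "increments": [
    {"gripper": 100,"delta_pos": [0,-0.25,4],"dr": [0,0,0]},
    {"gripper": 100,"delta_pos": [0,-0.25,4],"dr": [0,0,0]},
    {"gripper": 100,"delta_pos": [0,-0.25,4],"dr": [0,0,0]},
    {"gripper": 100,"delta_pos": [0,-0.25,4],"dr": [0,0,0]},
    {"gripper": 100,"delta_pos": [0,-0.25,4],"dr": [0,0,0]}
  ]
}}

```text
t: 2.33
ee_pos: [442.8, -112.1, 230.9]
orientation: [0.99, 1.333, -0.99]
ft_force: [0.4, 0.2, 0.4]
width: 88.1
```

Emit:
{"name": "apply_moves", "arguments": {
  "increments": [
    {"gripper": 100,"delta_pos": [0,-0.25,4],"dr": [0,0,0]},
    {"gripper": 100,"delta_pos": [1,-0.25,3],"dr": [0,0,0]},
    {"gripper": 100,"delta_pos": [1,0,2.2],"dr": [0,0,0]},
    {"gripper": 100,"delta_pos": [1,0,0],"dr": [0,0,0]},
    {"gripper": 100,"delta_pos": [0,0,0],"dr": [0,0,0]}
  ]
}}

```text
t: 2.75
ee_pos: [463.4, -199.6, 198.7]
orientation: [0.992, 1.337, -0.993]
ft_force: [-1.1, 0.7, 0.3]
width: 87.9
```

```bash
python3 - <<'E'
from h import *
go([465,-201.5,200],0.294)
d=cam('wrist','w1');P=pts(d);np.save('/tmp/w1.npy',P)
q=P.reshape(-1,3);q=q[(np.hypot(q[:,0]-465,q[:,1]+201)<40)&(q[:,2]>15)&(q[:,2]<100)]
for lo,hi in((15,45),(50,68),(72,100)):
    s=q[(q[:,2]>lo)&(q[:,2]<hi)];print(lo,len(s),s.min(0).round(1) if len(s) else '',s.max(0).round(1) if len(s) else '')
print('cam',-d['R'].T@d['t'],'axis',d['R'][2], 'teat px',proj(d,[465,-201.5,92]))
E
```

```text
t 2.75 p [ 463.4 -199.6  198.7] F [-1.1  0.7  0.3] w 87.9 tilt [-0.003  0.002 -1.   ] yaw_y 0.292
shift cm [-0.13  0.1   0.23]
turn [-0.002 -0.003  0.003]
shift after turn cm [-0.13  0.1   0.23]
15 204 [ 449.8 -211.7   15.3] [ 479.3 -186.4   45. ]
50 284 [ 453.1 -210.2   50. ] [ 476.2 -189.7   68. ]
72 156 [ 459.4 -205.4   72. ] [ 470.2 -195.7   92. ]
cam [ 442.17631818 -129.77072365  352.20657869] axis [ 0.07413953 -0.25641637 -0.96371883] teat px [282.04742366 213.68238365]
```

View pics/w1.png

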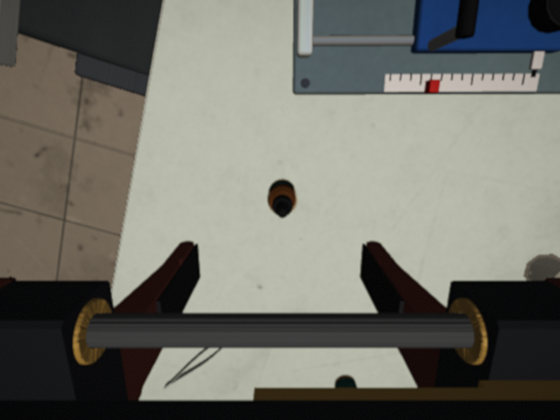

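The bottle is at (282,205), centred between the fingers and where I predicted it. The pointer at (535,72) and the red clip at (433,87) also show.

Emit:
{"name": "apply_moves", "arguments": {
  "increments": [
    {"gripper": 100,"delta_pos": [2,0.1,0.2],"dr": [0,0,0]},
    {"gripper": 100,"delta_pos": [3,0,0],"dr": [0,0,0]},
    {"gripper": 100,"delta_pos": [3,0,0],"dr": [0,0,0]},
    {"gripper": 100,"delta_pos": [3,0,0],"dr": [0,0,0]},
    {"gripper": 100,"delta_pos": [2,0,0],"dr": [0,0,0]}
  ]
}}

```text
t: 3.22
ee_pos: [465.3, -199.0, 69.3]
orientation: [0.989, 1.337, -0.989]
ft_force: [-0.9, 0.1, -0.2]
width: 87.7
```

Emit:
{"name": "apply_moves", "arguments": {
  "increments": [
    {"gripper": 100,"delta_pos": [1,0,0],"dr": [0,0,0]},
    {"gripper": 100,"delta_pos": [0,0,0],"dr": [0,0,0]},
    {"gripper": 60,"delta_pos": [0,0,0],"dr": [0,0,0]},
    {"gripper": 40,"delta_pos": [0,0,0],"dr": [0,0,0]},
    {"gripper": 25,"delta_pos": [0,0,0],"dr": [0,0,0]}
  ]
}}

```text
t: 3.63
ee_pos: [467.2, -201.3, 62.2]
orientation: [0.99, 1.331, -0.989]
ft_force: [0.0, -0.8, -0.3]
width: 71.0
```

Emit:
{"name": "apply_moves", "arguments": {
  "increments": [
    {"gripper": 10,"delta_pos": [0,0,0],"dr": [0,0,0]},
    {"gripper": 0,"delta_pos": [0,0,0],"dr": [0,0,0]},
    {"gripper": 0,"delta_pos": [0,0,0],"dr": [0,0,0]},
    {"gripper": 0,"delta_pos": [0,0,0],"dr": [0,0,0]},
    {"gripper": 0,"delta_pos": [0,0,0],"dr": [0,0,0]}
  ]
}}

```text
t: 4.05
ee_pos: [466.2, -201.1, 60.8]
orientation: [0.99, 1.334, -0.99]
ft_force: [-0.4, 0.2, 0.7]
width: 37.7
```

```bash
python3 - <<'E'
from h import *
go([465,-201,200],0.294)
E
```

```text
t 4.05 p [ 466.2 -201.1   60.8] F [-0.4  0.2  0.7] w 37.7 tilt [ 0. -0. -1.] yaw_y 0.294
shift cm [-13.92  -0.11  -0.04]
turn [-0.  0. -0.]
shift after turn cm [-13.92  -0.11  -0.05]
```

Emit:
{"name": "apply_moves", "arguments": {
  "increments": [
    {"gripper": 0,"delta_pos": [0.1,-0.05,0],"dr": [0,0,0]},
    {"gripper": 0,"delta_pos": [0,0,0],"dr": [0,0,0]},
    {"gripper": 0,"delta_pos": [0,0,0],"dr": [0,0,0]},
    {"gripper": 0,"delta_pos": [0,0,0],"dr": [0,0,0]},
    {"gripper": 0,"delta_pos": [0,0,0],"dr": [0,0,0]}
  ]
}}

```text
t: 4.47
ee_pos: [465.6, -201.2, 59.6]
orientation: [0.99, 1.334, -0.99]
ft_force: [-0.5, 0.0, -0.8]
width: 17.8
```

Emit:
{"name": "apply_moves", "arguments": {
  "increments": [
    {"gripper": 0,"delta_pos": [0,0,0],"dr": [0,0,0]},
    {"gripper": 0,"delta_pos": [0,0,0],"dr": [0,0,0]},
    {"gripper": 0,"delta_pos": [-1,0,0],"dr": [0,0,0]},
    {"gripper": 0,"delta_pos": [-1,0,0],"dr": [0,0,0]},
    {"gripper": 0,"delta_pos": [-1,0,0],"dr": [0,0,0]}
  ]
}}

```text
t: 4.88
ee_pos: [465.8, -201.2, 90.8]
orientation: [0.99, 1.334, -0.99]
ft_force: [1.3, -0.1, -1.0]
width: 18.2
```

Emit:
{"name": "apply_moves", "arguments": {
  "increments": [
    {"gripper": 0,"delta_pos": [-2,0,0],"dr": [0,0,0]},
    {"gripper": 0,"delta_pos": [-3,0,0],"dr": [0,0,0]},
    {"gripper": 0,"delta_pos": [-3,0,0],"dr": [0,0,0]},
    {"gripper": 0,"delta_pos": [-2,0,0],"dr": [0,0,0]},
    {"gripper": 0,"delta_pos": [0,0,0],"dr": [0,0,0]}
  ]
}}

```text
t: 5.3
ee_pos: [468.3, -202.3, 195.1]
orientation: [0.99, 1.325, -0.987]
ft_force: [0.7, -1.6, 0.2]
width: 18.1
```

```bash
python3 - <<'E'
from h import *
go([639-85,29-15,200],0.294)
go([638.5,28.5,200],0.294)
d=cam('scene');P=pts(d).reshape(-1,3);p=np.array(ctrl.get_obs()['ee_pos'])
E
```

```text
t 5.3 p [ 468.3 -202.3  195.1] F [ 0.7 -1.6  0.2] w 18.1 tilt [ 0.008 -0.004 -1.   ] yaw_y 0.294
shift cm [ -0.5   14.48 -18.22]
turn [ 0.     0.006 -0.007]
shift after turn cm [ -0.49  14.47 -18.22]
t 5.3 p [ 468.3 -202.3  195.1] F [ 0.7 -1.6  0.2] w 18.1 tilt [ 0.008 -0.004 -1.   ] yaw_y 0.294
shift cm [ -0.44  22.98 -17.16]
turn [ 0.     0.006 -0.007]
shift after turn cm [ -0.49  22.98 -17.16]
```

Emit:
{"name": "apply_moves", "arguments": {
  "increments": [
    {"gripper": 0,"delta_pos": [-0.3,2,-1.6],"dr": [0,0,0]},
    {"gripper": 0,"delta_pos": [0,3,-2.7],"dr": [0,0,0]},
    {"gripper": 0,"delta_pos": [0,3,-2.7],"dr": [0,0,0]},
    {"gripper": 0,"delta_pos": [0,3,-2.8],"dr": [0,0,0]},
    {"gripper": 0,"delta_pos": [0,2,-2],"dr": [0,0,0]}
  ]
}}

```text
t: 5.77
ee_pos: [556.7, -48.0, 192.0]
orientation: [0.99, 1.335, -0.99]
ft_force: [-0.3, -0.1, -0.1]
width: 17.8
```

Emit:
{"name": "apply_moves", "arguments": {
  "increments": [
    {"gripper": 0,"delta_pos": [0,1,-1],"dr": [0,0,0]},
    {"gripper": 0,"delta_pos": [0,0,0],"dr": [0,0,0]},
    {"gripper": 0,"delta_pos": [0,0,0],"dr": [0,0,0]},
    {"gripper": 0,"delta_pos": [0,0,0],"dr": [0,0,0]},
    {"gripper": 0,"delta_pos": [0,0,0],"dr": [0,0,0]}
  ]
}}

```text
t: 6.18
ee_pos: [561.7, -39.3, 192.4]
orientation: [0.991, 1.334, -0.992]
ft_force: [0.2, 0.9, -0.2]
width: 17.4
```

```bash
python3 - <<'E'
from h import *
go([638.5,28.5,200],0.294)
d=cam('wrist','w2');np.savez('/tmp/w2.npz',P=pts(d),mtx=d['mtx'],R=d['R'],t=d['t'],img=d['img'])
print('cup rim px',proj(d,[638.5,28.5,54]),'bar',proj(d,[545.5,0,85]))
P=pts(d);p=np.array(ctrl.get_obs()['ee_pos']);q=P.reshape(-1,3)
s=q[(np.hypot(q[:,0]-p[0],q[:,1]-p[1])<25)&(q[:,2]>110)&(q[:,2]<180)];print('held',len(s),s.min(0),s.max(0)) if len(s) else 0
E
```

```text
t 6.18 p [561.7 -39.3 192.4] F [ 0.2  0.9 -0.2] w 17.4 tilt [-0.001 -0.    -1.   ] yaw_y 0.293
shift cm [-0.77  9.31 -4.28]
turn [-0.001 -0.     0.001]
shift after turn cm [-0.76  9.32 -4.27]
cup rim px [384.91533489 154.87757835] bar [275.42689045 159.60289758]
held 1064 [546.14053883 -40.45121337 133.67753355] [573.88308239 -24.39110919 179.95030415]
```

View pics/w2.png

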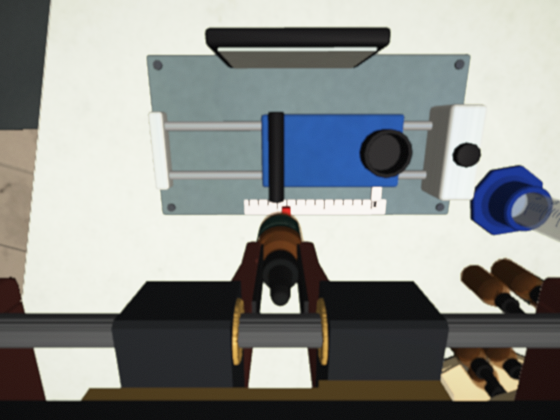

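The cup's mouth is at (385,152), against a predicted (385,155). The pointer line is at (376,203), the red clip at (286,211), and the crossbar at x≈276. The bottle hangs straight between the fingers.

```bash
python3 - <<'E'
from h import *
d=dict(np.load('/tmp/w2.npz'));P=d['P'];img=d['img'];hsv=cv2.cvtColor(img,cv2.COLOR_RGB2HSV)
th=0.294;e=np.array([np.cos(th),np.sin(th),0]);n=np.array([-e[1],e[0],0])
m=((hsv[...,2]<70)).astype(np.uint8);m[:125]=0;m[182:]=0;m[:,:355]=0;m[:,418:]=0
c=max(cv2.findContours(m,0,1)[0],key=cv2.contourArea);print(cv2.fitEllipse(c),cv2.boundingRect(c))
roi=np.zeros(m.shape,bool);roi[120:185,355:420]=1
q=P[roi&(P[...,2]>49)&(P[...,2]<60)];(ce,r)=cv2.minEnclosingCircle(q[:,:2].astype(np.float32));print('rim depth',len(q),ce,r)
# image points on rim contour at z=54 -> circle
(u,v),r=cv2.minEnclosingCircle(c)
g=np.array([onz(d,a[0][0],a[0][1],54)[:2] for a in c],np.float32)
print('contour on z54',cv2.minEnclosingCircle(g),g.min(0),g.max(0))
k=np.zeros(m.shape,bool);k[105:205,262:290]=1;q=P[k&(P[...,2]>82)&(P[...,2]<95)];print('bar',len(q),q.mean(0),cv2.minAreaRect(q[:,:2].astype(np.float32)))
k=np.zeros(m.shape,bool);k[25:50,200:395]=1;q=P[k&(P[...,2]>107)&(P[...,2]<113)];print('panel',cv2.minAreaRect(q[:,:2].astype(np.float32)))
r=cv2.inRange(hsv,(0,150,80),(8,255,255))|cv2.inRange(hsv,(172,150,80),(180,255,255));r[:200]=0;r[222:]=0;r[:,275:]=r[:,275:];r[:,:275]=0;r[:,300:]=0
uu=np.argwhere(r)[:,::-1];print('red px',len(uu),uu.min(0),uu.max(0),'z',np.median(P[r>0],0))
print('tab z',P[190:208,372:384,2].round(0)[::3,::3])
cv2.imwrite('pics/c2.png',cv2.resize(img[180:225,235:395],None,fx=5,fy=5,interpolation=cv2.INTER_CUBIC)[...,::-1])
E
```

```text
((385.6733703613281, 152.51197814941406), (46.35845184326172, 51.05803298950195), 84.47726440429688) (360, 130, 52, 47)
rim depth 708 (640.4551391601562, 30.586198806762695) 21.981273651123047
contour on z54 ((638.3975830078125, 30.593067169189453), 23.216636657714844) [615.2493     9.557779] [661.54584   50.855175]
bar 1444 [544.83980218   2.70109836  89.16048469] ((544.9074096679688, 1.5531654357910156), (12.397604942321777, 71.11785125732422), 16.855745315551758)
panel ((535.781494140625, 84.881103515625), (122.96648406982422, 12.035818099975586), 17.137645721435547)
red px 58 [282 207] [289 215] z [568.60678542 -50.84973163  24.66873605]
tab z [[26. 26. 27. 11.]
 [27. 26. 27. 12.]
 [28. 26. 28. 12.]
 [28. 27. 26. 12.]
 [13. 27. 12. 12.]
 [10. 26. 12. 12.]]
```

View pics/c2.png

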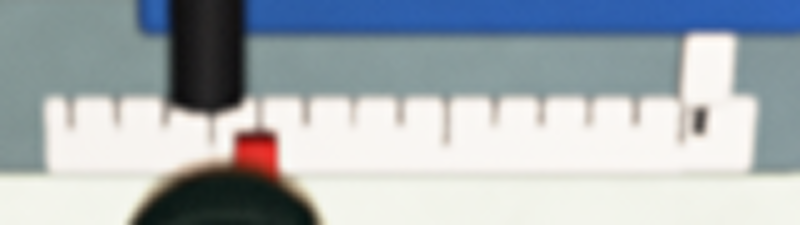

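```bash
python3 - <<'E'
from h import *
from scipy.optimize import least_squares
d=dict(np.load('/tmp/w2.npz'));P=d['P']
th=0.294;e=np.array([np.cos(th),np.sin(th),0]);n=np.array([-e[1],e[0],0])
p=np.array([561.7,-39.3,192.4])
q=P.reshape(-1,3);s=q[(np.hypot(q[:,0]-p[0],q[:,1]-p[1])<30)&(q[:,2]>136)&(q[:,2]<176)]
f=least_squares(lambda c:np.hypot(s[:,0]-c[0],s[:,1]-c[1])-14.5,p[:2],loss='soft_l1');c=np.r_[f.x,0];print('bottle',c,'rms',np.sqrt(np.mean(f.fun**2)),'off e,n',(c-p)@e,(c-p)@n)
for lo,hi in((136,150),(160,176)):
    k=s[(s[:,2]>lo)&(s[:,2]<hi)];print(lo,least_squares(lambda c:np.hypot(k[:,0]-c[0],k[:,1]-c[1])-14.5,p[:2],loss='soft_l1').x,(k@e).min(),(k@e).max(),p@e)
pt=lambda u,v,z:onz(d,235+(u+.5)/5-.5,180+(v+.5)/5-.5,z)
for z in(22,24,27):
  print(z,'ptr',pt(700,120,z)@e,'red L,R',pt(236,140,z)@e,pt(277,140,z)@e,'n',pt(700,130,z)@n,pt(256,133,z)@n)
print('tick pitch',(pt(682,140,13)-pt(446,140,13))@e/5)
E
```

```text
bottle [560.96637986 -39.54821463   0.        ] rms 0.22032585500374102 off e,n -0.7740706236468927 -0.024973765746463712
136 [560.94293539 -39.51341497] 511.4015409731951 539.4336262278215 526.2103350915552
160 [561.0122176  -39.61489471] 511.37139995534585 539.5227346319265 526.2103350915552
22 ptr 623.2364178350109 red L,R 527.5097034784454 535.9998075158277 n -213.0494992573324 -213.53177992311956
24 ptr 622.6347709031907 red L,R 527.4994560554552 535.9371082418428 n -212.51851866609644 -212.99781980259777
27 ptr 621.7323005054602 red L,R 527.4840849209697 535.8430593308658 n -211.72204777924253 -212.19687962181504
tick pitch 10.041447905524072
```

Emit:
{"name": "apply_moves", "arguments": {
  "increments": [
    {"gripper": 0,"delta_pos": [0,1.6,-0.8],"dr": [0,0,0]},
    {"gripper": 0,"delta_pos": [0,2.4,-1.2],"dr": [0,0,0]},
    {"gripper": 0,"delta_pos": [0,2.4,-1.2],"dr": [0,0,0]},
    {"gripper": 0,"delta_pos": [0,1.7,-0.8],"dr": [0,0,0]},
    {"gripper": 0,"delta_pos": [0,1.5,-0.4],"dr": [0,0,0]}
  ]
}}

```text
t: 6.65
ee_pos: [642.4, 31.9, 192.8]
orientation: [0.991, 1.334, -0.99]
ft_force: [0.3, -0.2, -0.3]
width: 17.9
```

Emit:
{"name": "apply_moves", "arguments": {
  "increments": [
    {"gripper": 0,"delta_pos": [0,0,0],"dr": [0,0,0]},
    {"gripper": 0,"delta_pos": [0,0,0],"dr": [0,0,0]},
    {"gripper": 0,"delta_pos": [0,0,0],"dr": [0,0,0]},
    {"gripper": 0,"delta_pos": [2,0,0],"dr": [0,0,0]},
    {"gripper": 0,"delta_pos": [2,0,0],"dr": [0,0,0]}
  ]
}}

```text
t: 7.07
ee_pos: [641.8, 30.7, 153.7]
orientation: [0.992, 1.331, -0.989]
ft_force: [0.4, -0.1, -0.7]
width: 17.8
```

Emit:
{"name": "apply_moves", "arguments": {
  "increments": [
    {"gripper": 0,"delta_pos": [1,0,0],"dr": [0,0,0]},
    {"gripper": 0,"delta_pos": [0,0,0],"dr": [0,0,0]},
    {"gripper": 0,"delta_pos": [0,0,0],"dr": [0,0,0]},
    {"gripper": 0,"delta_pos": [0,0,0],"dr": [0,0,0]},
    {"gripper": 0,"delta_pos": [0,0,0],"dr": [0,0,0]}
  ]
}}

```text
t: 7.48
ee_pos: [642.4, 31.6, 143.9]
orientation: [0.991, 1.332, -0.989]
ft_force: [0.1, -0.2, -0.7]
width: 17.7
```

```bash
python3 - <<'E'
from h import *
from scipy.optimize import least_squares
go([641,30.8,94.5],0.294)
d=cam('wrist','w3');P=pts(d);q=P.reshape(-1,3);p=np.array(ctrl.get_obs()['ee_pos'])
s=q[(np.hypot(q[:,0]-p[0],q[:,1]-p[1])<30)&(q[:,2]>p[2]-55)&(q[:,2]<p[2]-16)]
print('bottle',least_squares(lambda c:np.hypot(s[:,0]-c[0],s[:,1]-c[1])-14.5,p[:2],loss='soft_l1').x,len(s))
s=q[(np.hypot(q[:,0]-641,q[:,1]-31)<32)&(q[:,2]>50)&(q[:,2]<57)];print('rim',len(s),cv2.minEnclosingCircle(s[:,:2].astype(np.float32)))
E
```

```text
t 7.48 p [642.4  31.6 143.9] F [ 0.1 -0.2 -0.7] w 17.7 tilt [ 0.002  0.    -1.   ] yaw_y 0.294
shift cm [ 4.94 -0.17  0.04]
turn [-0.     0.001 -0.002]
shift after turn cm [ 4.94 -0.16  0.04]
bottle [641.80069009  31.444858  ] 830
rim 536 ((640.924560546875, 30.831684112548828), 21.706933975219727)
```

View pics/w3.png

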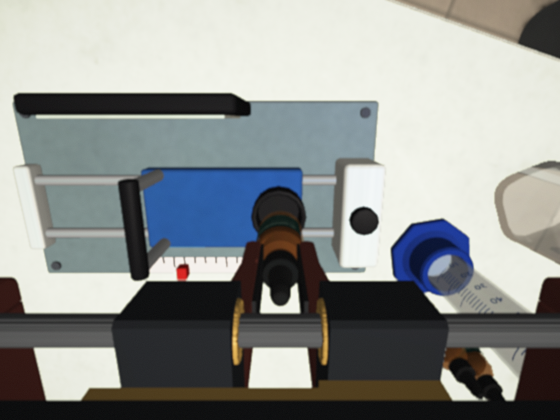

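The bottle hangs over the cup (mouth at (278,212)) to within about 1 mm, so I lower it.

Emit:
{"name": "apply_moves", "arguments": {
  "increments": [
    {"gripper": 0,"delta_pos": [0.8,-0.1,0],"dr": [0,0,0]},
    {"gripper": 0,"delta_pos": [1,0,0],"dr": [0,0,0]},
    {"gripper": 0,"delta_pos": [1,0,0],"dr": [0,0,0]},
    {"gripper": 0,"delta_pos": [1,0,0],"dr": [0,0,0]},
    {"gripper": 0,"delta_pos": [0.5,0,0],"dr": [0,0,0]}
  ]
}}

```text
t: 7.95
ee_pos: [639.6, 31.5, 97.3]
orientation: [0.989, 1.336, -0.992]
ft_force: [-0.8, 0.7, -1.0]
width: 18.3
```

Emit:
{"name": "apply_moves", "arguments": {
  "increments": [
    {"gripper": 0,"delta_pos": [0.3,0,0],"dr": [0,0,0]},
    {"gripper": 0,"delta_pos": [0.25,0,0],"dr": [0,0,0]},
    {"gripper": 0,"delta_pos": [0,0,0],"dr": [0,0,0]},
    {"gripper": 0,"delta_pos": [0,0,0],"dr": [0,0,0]},
    {"gripper": 0,"delta_pos": [0,0,0],"dr": [0,0,0]}
  ]
}}

```text
t: 8.37
ee_pos: [640.7, 31.5, 94.5]
orientation: [0.99, 1.334, -0.99]
ft_force: [-2.3, -0.2, 4.3]
width: 18.1
```

```bash
python3 - <<'E'
from h import *
go([641,30.8,94.6],0.294)
E
```

```text
t 8.37 p [640.7  31.5  94.5] F [-2.3 -0.2  4.3] w 18.1 tilt [-0. -0. -1.] yaw_y 0.294
shift cm [-0.01  0.    0.08]
turn [0. 0. 0.]
shift after turn cm [-0.01  0.    0.08]
```

Emit:
{"name": "apply_moves", "arguments": {
  "increments": [
    {"gripper": 15,"delta_pos": [0,0,0],"dr": [0,0,0]},
    {"gripper": 30,"delta_pos": [0,0,0],"dr": [0,0,0]},
    {"gripper": 50,"delta_pos": [0,0,0],"dr": [0,0,0]},
    {"gripper": 70,"delta_pos": [0,0,0],"dr": [0,0,0]},
    {"gripper": 80,"delta_pos": [0,0,0],"dr": [0,0,0]}
  ]
}}

```text
t: 8.78
ee_pos: [640.9, 31.6, 93.9]
orientation: [0.99, 1.334, -0.99]
ft_force: [-0.5, 0.3, -0.3]
width: 41.0
```

Emit:
{"name": "apply_moves", "arguments": {
  "increments": [
    {"gripper": 80,"delta_pos": [0,0,0],"dr": [0,0,0]},
    {"gripper": 80,"delta_pos": [0,0,0],"dr": [0,0,0]},
    {"gripper": 80,"delta_pos": [-1,0,0],"dr": [0,0,0]},
    {"gripper": 80,"delta_pos": [-2,0,0],"dr": [0,0,0]},
    {"gripper": 80,"delta_pos": [-2,0,0],"dr": [0,0,0]}
  ]
}}

```text
t: 9.2
ee_pos: [640.2, 31.5, 144.6]
orientation: [0.989, 1.335, -0.991]
ft_force: [-0.0, -0.3, -0.4]
width: 69.6
```

Emit:
{"name": "apply_moves", "arguments": {
  "increments": [
    {"gripper": 80,"delta_pos": [-2.5,0,0],"dr": [0,0,0]},
    {"gripper": 80,"delta_pos": [-2.5,0,0],"dr": [0,0,0]},
    {"gripper": 80,"delta_pos": [-1,0,0],"dr": [0,0,0]},
    {"gripper": 80,"delta_pos": [0,0,0],"dr": [0,0,0]},
    {"gripper": 80,"delta_pos": [0,0,0],"dr": [0,0,0]}
  ]
}}

```text
t: 9.62
ee_pos: [640.8, 31.5, 204.4]
orientation: [0.99, 1.333, -0.989]
ft_force: [-0.8, 0.9, -0.4]
width: 70.1
```

```bash
python3 - <<'E'
from h import *
from scipy.optimize import least_squares
go([545.1,1.8,200],0.294)
d=cam('wrist','w4');P=pts(d);q=P.reshape(-1,3)
s=q[(np.hypot(q[:,0]-641,q[:,1]-31)<25)&(q[:,2]>60)&(q[:,2]<80)]
print('bottle',least_squares(lambda c:np.hypot(s[:,0]-c[0],s[:,1]-c[1])-14.5,[641,31],loss='soft_l1').x,len(s))
s=q[(np.hypot(q[:,0]-641,q[:,1]-31)<25)&(q[:,2]>108)&(q[:,2]<135)];print('teat',len(s),s.min(0),s.max(0))
s=q[(np.hypot(q[:,0]-545,q[:,1]-2)<45)&(q[:,2]>80)&(q[:,2]<95)];print('bar',len(s),cv2.minAreaRect(s[:,:2].astype(np.float32)))
E
```

```text
t 9.62 p [640.8  31.5 204.4] F [-0.8  0.9 -0.4] w 70.1 tilt [ 0.001  0.    -1.   ] yaw_y 0.294
shift cm [  0.43 -10.02   0.07]
turn [-0.     0.    -0.001]
shift after turn cm [  0.44 -10.02   0.07]
bottle [639.6534296   31.31564432] 200
teat 193 [634.43317785  27.2708643  108.04347526] [645.23751958  36.66854909 127.30633762]
bar 1246 ((545.6373901367188, 1.9969635009765625), (12.677388191223145, 71.83832550048828), 16.699052810668945)
```

View pics/w4.png

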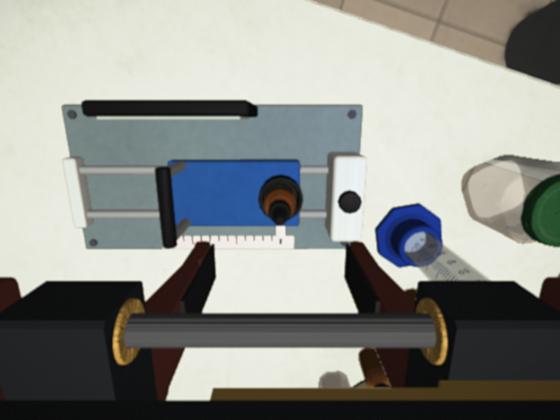

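The bottle stands in the cup at about (280,200) and its top is at 127 mm as it should be. The carriage is still home, with the bar at x≈166.

Emit:
{"name": "apply_moves", "arguments": {
  "increments": [
    {"gripper": 80,"delta_pos": [0,-2,0],"dr": [0,0,0]},
    {"gripper": 80,"delta_pos": [0,-3,0],"dr": [0,0,0]},
    {"gripper": 80,"delta_pos": [0,-3,0],"dr": [0,0,0]},
    {"gripper": 80,"delta_pos": [0,-2,0],"dr": [0,0,0]},
    {"gripper": 80,"delta_pos": [0,0,0],"dr": [0,0,0]}
  ]
}}

```text
t: 10.08
ee_pos: [540.0, 1.9, 201.9]
orientation: [0.988, 1.339, -0.995]
ft_force: [-0.2, 0.5, -0.7]
width: 70.1
```

Emit:
{"name": "apply_moves", "arguments": {
  "increments": [
    {"gripper": 80,"delta_pos": [0,0,0],"dr": [0,0,0]},
    {"gripper": 80,"delta_pos": [2,0,0],"dr": [0,0,0]},
    {"gripper": 80,"delta_pos": [3,0,0],"dr": [0,0,0]},
    {"gripper": 80,"delta_pos": [2,0,0],"dr": [0,0,0]},
    {"gripper": 80,"delta_pos": [0,0,0],"dr": [0,0,0]}
  ]
}}

```text
t: 10.5
ee_pos: [543.5, 2.9, 129.9]
orientation: [0.987, 1.34, -0.994]
ft_force: [-1.3, 0.5, 0.1]
width: 70.2
```

```bash
python3 - <<'E'
from h import *
go([545.4,1.9,75],0.294)
E
```

```text
t 10.5 p [543.5   2.9 129.9] F [-1.3  0.5  0.1] w 70.2 tilt [-0.007  0.    -1.   ] yaw_y 0.294
shift cm [5.49 0.19 0.16]
turn [ 0.    -0.002  0.006]
shift after turn cm [5.49 0.15 0.15]
```

Emit:
{"name": "apply_moves", "arguments": {
  "increments": [
    {"gripper": 80,"delta_pos": [1.5,0,0.1],"dr": [0,0,0]},
    {"gripper": 80,"delta_pos": [2,0,0],"dr": [0,0,0]},
    {"gripper": 80,"delta_pos": [1.5,0,0],"dr": [0,0,0]},
    {"gripper": 80,"delta_pos": [0.9,0,0],"dr": [0,0,0]},
    {"gripper": 80,"delta_pos": [0,0,0],"dr": [0,0,0]}
  ]
}}

```text
t: 10.92
ee_pos: [545.3, 1.8, 73.8]
orientation: [0.989, 1.336, -0.991]
ft_force: [0.0, -0.8, -0.7]
width: 70.2
```

Emit:
{"name": "apply_moves", "arguments": {
  "increments": [
    {"gripper": 60,"delta_pos": [0,0,0],"dr": [0,0,0]},
    {"gripper": 40,"delta_pos": [0,0,0],"dr": [0,0,0]},
    {"gripper": 30,"delta_pos": [0,0,0],"dr": [0,0,0]},
    {"gripper": 20,"delta_pos": [0,0,0],"dr": [0,0,0]},
    {"gripper": 10,"delta_pos": [0,0,0],"dr": [0,0,0]}
  ]
}}

```text
t: 11.33
ee_pos: [545.8, 1.6, 75.9]
orientation: [0.99, 1.333, -0.989]
ft_force: [0.0, 1.1, 0.5]
width: 40.4
```

Emit:
{"name": "apply_moves", "arguments": {
  "increments": [
    {"gripper": 0,"delta_pos": [0,0,0],"dr": [0,0,0]},
    {"gripper": 0,"delta_pos": [0,0,0],"dr": [0,0,0]},
    {"gripper": 0,"delta_pos": [0,0,0],"dr": [0,0,0]},
    {"gripper": 0,"delta_pos": [0,0,0],"dr": [0,0,0]},
    {"gripper": 0,"delta_pos": [0,0,0],"dr": [0,0,0]}
  ]
}}

```text
t: 11.75
ee_pos: [545.9, 1.7, 75.3]
orientation: [0.991, 1.333, -0.989]
ft_force: [2.4, 1.2, -1.5]
width: 12.1
```

Emit:
{"name": "apply_moves", "arguments": {
  "increments": [
    {"gripper": 0,"delta_pos": [0,0,0],"dr": [0,0,0]},
    {"gripper": 0,"delta_pos": [0,0,0],"dr": [0,0,0]},
    {"gripper": 0,"delta_pos": [0,0,0],"dr": [0,0,0]},
    {"gripper": 0,"delta_pos": [0,0,0],"dr": [0,0,0]},
    {"gripper": 0,"delta_pos": [0,0,0],"dr": [0,0,0]}
  ]
}}

```text
t: 12.17
ee_pos: [545.7, 1.7, 75.2]
orientation: [0.99, 1.334, -0.99]
ft_force: [2.4, 1.6, -1.8]
width: 12.4
```

```bash
python3 - <<'E'
from h import *
go([545.4,1.9,75],0.294)
E
```

```text
t 12.17 p [545.7   1.7  75.2] F [ 2.4  1.6 -1.8] w 12.4 tilt [ 0.001  0.    -1.   ] yaw_y 0.294
shift cm [ 0.02 -0.02 -0.03]
turn [ 0.     0.    -0.001]
shift after turn cm [ 0.02 -0.02 -0.03]
```

Emit:
{"name": "apply_moves", "arguments": {
  "increments": [
    {"gripper": 0,"delta_pos": [0,-0.2,0],"dr": [0,0,0]},
    {"gripper": 0,"delta_pos": [0,-0.4,0],"dr": [0,0,0]},
    {"gripper": 0,"delta_pos": [0,-0.5,0],"dr": [0,0,0]},
    {"gripper": 0,"delta_pos": [0,-0.5,0],"dr": [0,0,0]},
    {"gripper": 0,"delta_pos": [0,-0.5,0],"dr": [0,0,0]}
  ]
}}

```text
t: 12.58
ee_pos: [524.9, -4.6, 75.3]
orientation: [0.99, 1.334, -0.99]
ft_force: [3.9, 2.9, -2.7]
width: 12.6
```

Emit:
{"name": "apply_moves", "arguments": {
  "increments": [
    {"gripper": 0,"delta_pos": [0,-0.5,0],"dr": [0,0,0]},
    {"gripper": 0,"delta_pos": [0,-0.5,0],"dr": [0,0,0]},
    {"gripper": 0,"delta_pos": [0,-0.5,0],"dr": [0,0,0]},
    {"gripper": 0,"delta_pos": [0,-0.5,0],"dr": [0,0,0]},
    {"gripper": 0,"delta_pos": [0,-0.5,0],"dr": [0,0,0]}
  ]
}}

```text
t: 13.0
ee_pos: [501.2, -11.8, 75.3]
orientation: [0.991, 1.333, -0.989]
ft_force: [5.7, 2.4, -4.4]
width: 12.1
```

Emit:
{"name": "apply_moves", "arguments": {
  "increments": [
    {"gripper": 0,"delta_pos": [0,-0.5,0],"dr": [0,0,0]},
    {"gripper": 0,"delta_pos": [0,-0.5,0],"dr": [0,0,0]},
    {"gripper": 0,"delta_pos": [0,-0.5,0],"dr": [0,0,0]},
    {"gripper": 0,"delta_pos": [0,-0.5,0],"dr": [0,0,0]},
    {"gripper": 0,"delta_pos": [0,-0.5,0],"dr": [0,0,0]}
  ]
}}

```text
t: 13.42
ee_pos: [477.7, -19.0, 75.3]
orientation: [0.991, 1.332, -0.989]
ft_force: [7.3, 3.5, -5.5]
width: 12.3
```

Emit:
{"name": "apply_moves", "arguments": {
  "increments": [
    {"gripper": 0,"delta_pos": [0,-0.5,0],"dr": [0,0,0]},
    {"gripper": 0,"delta_pos": [0,-0.5,0],"dr": [0,0,0]},
    {"gripper": 0,"delta_pos": [0,-0.5,0],"dr": [0,0,0]},
    {"gripper": 0,"delta_pos": [0,-0.3,0],"dr": [0,0,0]},
    {"gripper": 0,"delta_pos": [0,-0.2,0],"dr": [0,0,0]}
  ]
}}

```text
t: 13.83
ee_pos: [458.6, -24.7, 75.3]
orientation: [0.991, 1.332, -0.989]
ft_force: [7.0, 5.2, -8.1]
width: 12.3
```

Emit:
{"name": "apply_moves", "arguments": {
  "increments": [
    {"gripper": 0,"delta_pos": [0,0,0],"dr": [0,0,0]},
    {"gripper": 0,"delta_pos": [0,0,0],"dr": [0,0,0]},
    {"gripper": 0,"delta_pos": [0,0,0],"dr": [0,0,0]},
    {"gripper": 0,"delta_pos": [0,0,0],"dr": [0,0,0]},
    {"gripper": 0,"delta_pos": [0,0,0],"dr": [0,0,0]}
  ]
}}

```text
t: 14.25
ee_pos: [458.8, -24.7, 75.3]
orientation: [0.991, 1.333, -0.989]
ft_force: [6.8, 3.9, -5.4]
width: 12.0
```

```bash
python3 - <<'E'
from h import *
go()
p=np.array(ctrl.get_obs()['ee_pos'])
e=np.array([np.cos(.294),np.sin(.294),0]);print('travel',(np.array([545.7,1.7,0])-p)@e)
w=cam('wrist','w5');s=cam('scene','s5');t=cam('top','t5')
red=np.array([568.6,-50.8,24])
im=[]
for d in(w,s,t):
    u,v=proj(d,red);print(u,v);u,v=int(u),int(v);g=d['img'][max(v-50,0):v+50,max(u-65,0):u+65]
    im.append(cv2.resize(g,(390,300),interpolation=cv2.INTER_CUBIC))
im.append(cv2.resize(w['img'],(390,300)))
cv2.imwrite('pics/m5.png',np.vstack([np.hstack(im[:2]),np.hstack(im[2:])])[...,::-1])
E
```

```text
t 14.25 p [458.8 -24.7  75.3] F [ 6.8  3.9 -5.4] w 12.0 tilt [ 0.002  0.    -1.   ] yaw_y 0.294
travel 90.8288678192269
416.61224017511404 307.70922314637437
216.92148257876653 217.18985066419458
196.30910160413 229.7009362787763
```

View pics/m5.png

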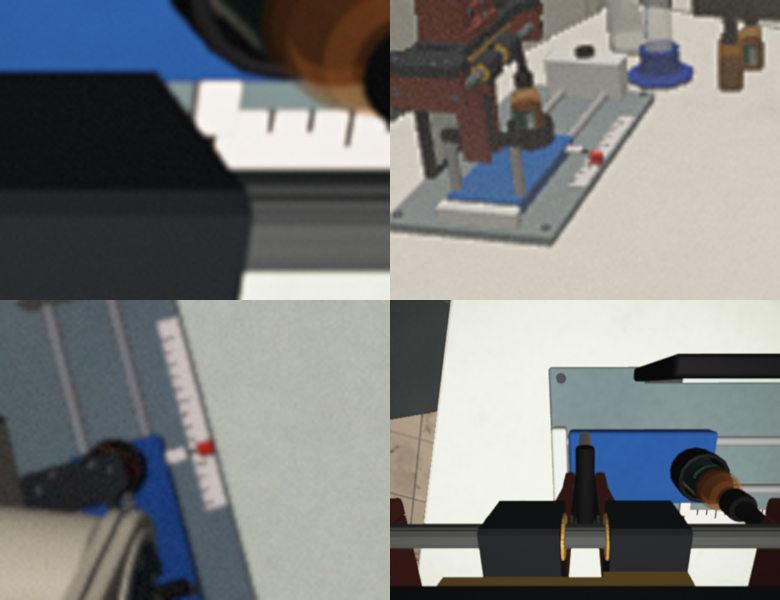

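The scene crop shows the pointer tab beside the red clip at (597,157). In the top crop the tab is at (175,455) and the clip at (206,448), so they nearly line up; I'll measure this in both views. The bottle is still upright.

```bash
python3 - <<'E'
from h import *
e=np.array([np.cos(.294),np.sin(.294),0]);n=np.array([-e[1],e[0],0])
im=[]
for nm in('top','scene'):
    d=cam(nm);hsv=cv2.cvtColor(d['img'],cv2.COLOR_RGB2HSV);h,w=hsv.shape[:2]
    r=cv2.inRange(hsv,(0,130,80),(8,255,255))|cv2.inRange(hsv,(172,130,80),(180,255,255))
    u0,v0=proj(d,[568.6,-50.8,24]).astype(int);k=np.zeros((h,w),np.uint8);k[v0-10:v0+10,u0-10:u0+10]=1
    R=np.argwhere((r>0)&(k>0))[:,::-1];c=R.mean(0);a=onz(d,*c,22)
    k[:]=0;cv2.circle(k,tuple(int(x) for x in proj(d,a+n*14)),6,1,-1)
    wt=np.argwhere((hsv[...,1]<45)&(hsv[...,2]>150)&(k>0))[:,::-1]
    m=wt.mean(0) if len(wt) else [0,0]
    b=onz(d,*m,27);print(nm,'red',c,a,len(R),'tab',m,b,len(wt),'tab-red along e',(b-a)@e,'n',(b-a)@n)
    g=d['img'][v0-20:v0+20,u0-26:u0+26];im.append(cv2.resize(g,None,fx=7.5,fy=7.5,interpolation=cv2.INTER_CUBIC))
cv2.imwrite('pics/m6.png',np.hstack(im)[...,::-1])
E
```

```text
top red [199.0625 227.875 ] [573.05919162 -56.50191335  22.        ] 16 tab [192.88636364 229.15909091] [569.38212477 -43.58543246  27.        ] 44 tab-red along e 0.2236825750321564 n 13.427816845497825
scene red [219.2 219.1] [564.85370112 -61.39781314  22.        ] 10 tab [214.29166667 219.08333333] [551.11586939 -54.91561883  27.        ] 24 tab-red along e -11.269945315145506 n 10.185047688319546
```

View pics/m6.png

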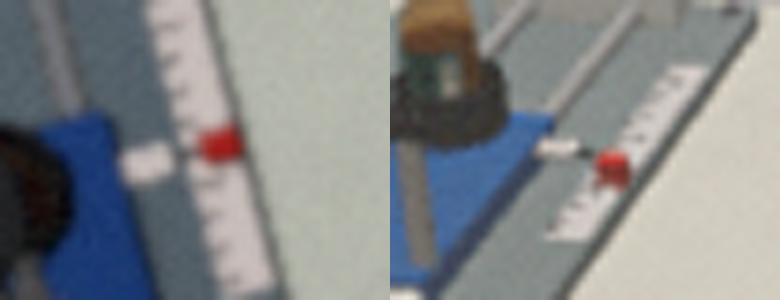

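```bash
python3 - <<'E'
from h import *
e=np.array([np.cos(.294),np.sin(.294),0]);n=np.array([-e[1],e[0],0])
for nm,o,tab,tip,red in(('top',0,(148,162),(181,155),(221,146)),('scene',390,(557,148),(590,152),(612,161))):
    d=cam(nm);u0,v0=proj(d,[568.6,-50.8,24]).astype(int)
    f=lambda p,z:onz(d,u0-26+(p[0]-o+.5)/7.5-.5,v0-20+(p[1]+.5)/7.5-.5,z)
    A=f(red,24);
    for z in(22,26):print(nm,z,'tab',((f(tab,z)-A)@e).round(1),((f(tab,z)-A)@n).round(1),'tip',((f(tip,z)-A)@e).round(1),((f(tip,z)-A)@n).round(1))
    print('1px along e is mm',1/np.linalg.norm(proj(d,A+e)-proj(d,A)))
go()
E
```

```text
top 22 tab 1.7 22.5 tip 1.0 12.5
top 26 tab 1.1 21.9 tip 0.4 11.9
1px along e is mm 2.2848101305061177
scene 22 tab 10.7 26.3 tip 9.5 12.5
scene 26 tab 3.3 23.2 tip 2.1 9.4
1px along e is mm 5.0695838429658675
t 14.6 p [458.8 -24.7  75.3] F [ 6.8  3.9 -6.6] w 12.1 tilt [ 0.002  0.    -1.   ] yaw_y 0.294
```

```bash
python3 - <<'E'
from h import *
from scipy.optimize import least_squares
e=np.array([np.cos(.294),np.sin(.294),0])
d=cam('wrist');q=pts(d).reshape(-1,3);c=np.array([458.8,-24.7,0])+100*e;print('expected cup',c)
k=np.hypot(q[:,0]-c[0],q[:,1]-c[1])<30
for lo,hi,r in((60,80,14.5),(86,103,9.5),(108,130,6)):
    s=q[k&(q[:,2]>lo)&(q[:,2]<hi)]
    if len(s)>20:print(lo,len(s),least_squares(lambda c:np.hypot(s[:,0]-c[0],s[:,1]-c[1])-r,c[:2],loss='soft_l1').x,s[:,2].max())
print(np.abs(ctrl.get_obs()['qvel']).max())
ctrl.close_job()
E
```

```text
expected cup [554.50924037   4.27829028   0.        ]
60 1446 [552.37792876   4.45102911] 79.99200091855155
86 1754 [553.23886845   4.12560266] 102.99937819367088
108 694 [553.58443007   3.81232917] 121.65743535808976
0.0019481700782126355
the job is handed in; nothing more can be done
```

The bottle is standing in the cup, and the carriage is pulled out to the red marker and still held by the crossbar. The job was handed in after about 15 s of robot time. It reports no verdict, so these are my own checks.

- **Placing:** I gripped the bottle by its cap, lowered it into the cup with the carriage home and let go. The wrist camera then showed it upright, its top at 127 mm as expected.
- **Pull:** The tool moved 90.8 mm. The wrist view taken before the pull had put the marker at about 90 mm.
- **Pointer on the marker:** A hand reading of the top view put the pointer within about 1 mm of the marker's middle. The scene view is coarse (about 5 mm per pixel) and did not settle it: it gave 2 to 10 mm, depending on the pointer height I assumed. An automatic mask on that view gave −11 mm, which I put down to a bad mask. I relied on the top view and the measured travel.
- **Bottle at the end:** Its axis fits upright to about 0.03 rad and sits about 2 mm from where the cup's centre should be. The top of the teat read only to 122 mm in this last look; I did not look into why.
- **Hold:** The arm was at rest with the grip closed on the bar, and the wrist force sensor read about 8 N sideways from the spring. I saw no contact with the other things on the table, but did not measure their positions again.

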